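# Log two slanted sample tubes at the pointer, then hold the tall one up

### The job

Two capped sample tubes lean in the slanted sleeves of a small two-way sliding carrier; log them one after the other by moving the carrier by its knob until the mark behind the short tube's sleeve stands right under the tip of the fixed pointer, pause there a second, then do the same with the mark behind the tall tube's sleeve. Leave the carrier standing there, draw the tall tube out of its sleeve, turn it upright with the cap up and keep it raised with its lower end about 17 cm above the worktop (at least 15 cm), finishing while still holding it still in the gripper and touching nothing else with it. Leave the short tube in its sleeve and do not disturb the cup, the dropper bottle or the label roll.

Things in the scene. Friction and masses are not known exactly. Their poses are not given: they have to be found in the camera images.
- pointer_tip (a point): Lower tip of the fixed steel pointer, a thin pin of 7 mm that hangs from a rod on a post with a magnet foot at the far side of the stage; the tip is 6 mm above the carrier's deck, the pointer's rod and post reach 100 mm above the worktop. Its axes are those of the stage: x along the carrier's cross travel (away from the robot at yaw 0), y along the rails, z up.
- mark_0 (a point): Centre of a round white mark (9 mm, with a dark rim of 12 mm and a black dot of 3 mm) on the deck of the carrier, behind the sleeve nearer the knob (sleeve_0). Axes as the stage's.
- mark_1 (a point): The same kind of mark behind the sleeve farther from the knob (sleeve_1), 75 mm from mark_0 along y and 22 mm nearer the robot along x.
- deck (a point): Centre of the top face of the carrier, a grey plate of 130 x 230 x 10 mm whose top is 44 mm above the worktop. x points away from the robot across the rails, y along the rails, z up. In this frame the knob is at (0, -88) mm and the marks at (56, 5) and (34, 80) mm.
- sleeve_0 (a point): Centre of the mouth of the grey sleeve nearer the knob, at y = 5 mm of the deck: 25 mm outside, 17 mm bore, 40 mm long, leaning 0.65 rad (37 degrees) from the vertical with the mouth towards -x (the robot). mark_0 belongs to it. Axes as the deck's. Which tube stands in which sleeve varies.
- sleeve_1 (a point): The same for the sleeve farther from the knob, at y = 80 mm of the deck; mark_1 belongs to it.
- knob_mid (a point): Point on the axis of the black upright round knob of the carrier, 20 mm in diameter, whose top is 45 mm above the deck (89 mm above the worktop); this point is 28 mm above the deck. Grip it across any diameter and move it level; the carrier never turns.
- saddle (a joint): Slide of the carrier (with its saddle) along the stage's y (long rails), in m, -0.062 to 0.062, 0 at the start; it stays where it is left (friction about 2.5 N, no spring).
- carrier (a joint): Slide of the carrier along the stage's x (across the rails), in m, -0.025 to 0.025, 0 at the start; it stays where it is left (friction about 2.5 N, no spring).
- tall_tube_mid (a point): Centre (half-way along, 57 mm from each end) of the tall capped sample tube, 114 mm long in all: clear tube of 15 mm diameter and on it a cap of 20 mm diameter that takes up the last 19 mm (the cap's middle is 47 mm from this point along +z). z points along the tube from its foot to its cap, so 0.65 rad off the vertical at the start, the cap towards the robot; x and y across it. It sits loosely in its sleeve and comes out by 40 mm of travel along its z; about 25 g.
- tall_tube_foot (a point): Centre of the lower (rounded) end of the tall tube, 57 mm from the centre along -z; same axes.
- short_tube_mid (a point): Centre (48 mm from each end) of the short capped sample tube, 97 mm long, else like the tall one; z from foot to cap. It leans in the other sleeve and stays there.
- tall_tube: The tall tube; origin at its lower end, axes as for its centre. Its clear glass is hard to see just below the cap.
- cup: White-lidded specimen cup standing near the work, 49 mm in diameter, 58 mm high; origin under its centre. Leave alone.
- dropper: Small white dropper bottle, 25 mm in diameter, 78 mm high; origin under its centre. Leave alone.
- label_roll: White label roll lying flat, 62 mm in diameter, 38 mm high; origin under its centre. Leave alone.
Things that resemble listed ones, but are neither listed nor needed, are in the scene too. Leave any yellow look-alike of the part that bears short_tube_mid alone.

How it is judged:
On the way, in this order (a step that is already met when the one before it is completed fails the run):
1. the mark of the short tube's sleeve stands still under the pointer tip (within 4 mm), both tubes in their sleeves (((y of short_tube_mid in the frame of deck below 0.0425 m and horizontal distance between pointer_tip and mark_0 below 0.004 m) or (y of short_tube_mid in the frame of deck above 0.0425 m and horizontal distance between pointer_tip and mark_1 below 0.004 m)) and z of each of tall_tube_mid, short_tube_mid in the frame of deck below 0.075 m and velocity of joint saddle between -0.01 and 0.01 m/s and velocity of joint carrier between -0.01 and 0.01 m/s), for 0.5 s.
2. then the mark of the tall tube's sleeve stands still under the pointer tip (within 4 mm), both tubes in their sleeves (((y of tall_tube_mid in the frame of deck below 0.0425 m and horizontal distance between pointer_tip and mark_0 below 0.004 m) or (y of tall_tube_mid in the frame of deck above 0.0425 m and horizontal distance between pointer_tip and mark_1 below 0.004 m)) and z of each of tall_tube_mid, short_tube_mid in the frame of deck below 0.075 m and velocity of joint saddle between -0.01 and 0.01 m/s and velocity of joint carrier between -0.01 and 0.01 m/s), for 0.5 s.
3. the tall tube is drawn clear of its sleeve (z of tall_tube_foot in the frame of deck above 0.055 m), for 0.1 s.
At the end, for the whole second after the job is handed in: The tall tube is gripped by the fingers and still, upright within 10 degrees with its cap up, its foot at least 0.15 m above the worktop, touching nothing of the stage; the mark of its sleeve is still within 7 mm of being under the pointer tip, and the short tube is in its sleeve (angle between tall_tube_mid's own z axis and vertical below 0.175 rad and height (world z) of tall_tube_foot above 0.15 m and contact force between tall_tube and the fingers above 1 N and z of tall_tube_foot in the frame of deck above 0.095 m and linear speed of tall_tube below 0.03 m/s and ((y of short_tube_mid in the frame of deck above 0.0425 m and horizontal distance between pointer_tip and mark_0 below 0.007 m) or (y of short_tube_mid in the frame of deck below 0.0425 m and horizontal distance between pointer_tip and mark_1 below 0.007 m)) and z of short_tube_mid in the frame of deck below 0.075 m and distance between short_tube_mid and deck below 0.12 m); the arm keeps its last pose, push and grip.
It fails at once if the short tube is pulled up out of its sleeve (not (z of short_tube_mid in the frame of deck below 0.075 m)).
It fails at once if the cup is moved by more than 15 mm (distance of cup from where it was at the start of the episode above 0.015 m).
It fails at once if the dropper is moved by more than 15 mm (distance of dropper from where it was at the start of the episode above 0.015 m).
It fails at once if the label roll is moved by more than 15 mm (distance of label_roll from where it was at the start of the episode above 0.015 m).
It also fails if it takes over 51 s, if anything falls off the work surface, if the arm or the gripper's body presses on something with over 40 N, if the wrist force passes 120 N, or if a joint passes its speed limit or range.

### The arm

A 7-joint arm with a two-finger parallel gripper is mounted at the origin on a cart in front of the work surface, level with it; the furniture and walls round the work are solid. World frame = base frame: x ahead of the robot, y to its left, z up, the work surface at z = 0. Lengths are in m, angles in rad, forces in N, time in s.
With the tool pointing down it reaches from about 0.4 to 0.925 m from the base axis. Payload 5.6 kg.
Tool frame: the origin (TCP) lies midway between the tips of the shut fingers; the grasp point (between the pads) lies 19 mm behind it (arm.grasp_offset is the distance from the TCP to the grasp point, in m); z points along the fingers, y is the line along which they close (so a half turn about z gives the same grasp; the last joint's range is limited). The gripper opens to 85 mm and grips with 20 to 120 N. Pads are 22 mm wide; open, the fingers measure 114 mm over their backs; the gripper's body (76 mm by 85 mm) begins 54 mm behind the grasp point. The pads swing forward as they close: fully open they stand 13 mm farther back than shut.
Start: joints at [-1.297, 0.468, -0.012, 1.603, 0.006, 1.071, -0.056], TCP at [0.203, 0.618, 0.2] pointing down, gripper open.
Joint ranges: [-2.53, 2.53], [-0.31, 2.02], [-1.57, 1.55], [0.28, 2.44], [-1.29, 4.43], [0.15, 1.84], [-2.92, 2.92]. Speed limits (rad/s): [2.57, 2.57, 3.14, 3.14, 3.14, 3.14, 3.14].

### API

Orientations are given as [roll, pitch, yaw] about the fixed x, y, z axes, in that order (R = Rz(yaw) Ry(pitch) Rx(roll)).
In Python, from bench import telemetry, cams, workorder, nets, arm gives the robot as it stands. The module is installed in compiled form; this text tells all that it offers.
- The arm moves only by the tool apply_moves, never from a script. Its argument "increments" is a list of rows, each a list of 7 numbers: the shift along the world's x, y, z in cm, then the turn, a rotation vector about the world's x, y, z in degrees, then the opening, from 0 (shut) to 1 (fully open). A call has exactly 10 rows; each row shifts and turns the commanded pose from where the row before left it; what a row does not reach is not made up. A row lasts 1/12 s, in which the tool goes at most 41.7 mm and 7.16 degrees, less where a joint would pass 70% of its speed; a pose out of reach is approached as far as the arm can. A call with a gripper value outside its range is refused whole. The fingers move at their own pace and stop on an object; the grip force is fixed at half the most. Time passes only in rows, so rows that do not move let the fingers close, or fill a call up. It gives the time, the measured TCP pose, the force, the opening and the grip force at its end, in the units of the state.
- telemetry.sense(): the state, without advancing time (a new reading comes with each control period).
- cams.camera(name): name is "scene" or "top" or "wrist"; returns a dict with "pixels" (420x560x3 uint8, red, green, blue), "fx", "fy", "cx", "cy" (pixels), "k1" (the pictures are not rectified: a ray, as slopes to the right and down, at radius r is drawn at 1 + k1 r^2 times it, then the intrinsics apply), "extrinsics" (4x4, takes a point from camera to world coordinates); the wrist camera has in their place "mount" (4x4, takes a point from camera to tool coordinates, whose origin is the TCP and whose axes are the flange's). Camera axes: x right, y up, looking along -z (the intrinsics and any distortion apply to the point x, -y, -z); pixel columns grow to the right and rows downward; lengths in m; the calibration is good to about 2 mm. A picture is of the moment at which its call begins: read the wrist's pose just before it. There is no depth.
- workorder.close_job(): hands the job in; it is judged then, once.
Trained networks look in the newest picture that a camera, given by its name, has taken for a name from the list of things; names that differ only in an ending like _2 or _b are one class to them, and where a whole thing is asked for, a point or a joint stands for the part that bears it (a point fixed in the world has none). Each returns a list of dicts, best first, with "p" (0 to 1); they miss things now and then, are a little off and sometimes report something else, mostly with a low value. They report only what shows in the picture. A call takes as long as a camera call. They do not tell look-alikes from the thing itself.
- nets.trace(target, camera): "mask" (420x560 bool, what is visible of it).
- nets.landmark_of(target, camera): "position" ([x, y, z] in m, in the coordinates of the camera as it stood for that picture, good to about 4 mm: a listed point, or the origin of a listed thing).
The state is a dict: "time": time; "joint_pos": joint angles; "joint_vel": joint speeds; "joint_torque": joint torques, N m; "position": TCP position; "tool_rot": TCP orientation; "wrist_force": force on the tool from outside, world axes, zero at the start; "torque": the same for the moment, N m; "gripper_width": opening from 0.0 (shut) to 1.0 (fully open); "finger_force": force on a finger pad.
Only numpy, scipy, OpenCV 4.12 (cv2) and the standard library are available. Lean on these libraries where they do the work, as an engineer would, in place of code of your own. Each camera call takes 0.05 s, during which the arm holds its last target. There are 200 camera calls.

## Working session

There is one attempt and no reset: what is moved stays moved. The work goes in short steps, Python scripts to look and compute and a tool call to move; the robot and the scene stay as the last step left them, time stands still between calls to the robot, and variables do not carry over. Pictures are saved under pics/ and viewed, at most 10 in all, crops included, and the job is handed in when it is done.

Besides the shell and the picture viewer there is one more tool, called after "Call:" as a command line: name --pt "numbers of a row" for each row, then --argument value for the rest. apply_moves: Moves the arm, as the interface text tells. Its arguments: {"type":"object","properties":{"increments":{"type":"array"}},"required":["increments"]}

```bash
mkdir -p pics
cat > h.py <<'E'
import numpy as np, cv2
from scipy.spatial.transform import Rotation as R
from bench import telemetry, cams, workorder, nets, arm
def T_tool(s):
    T=np.eye(4); T[:3,:3]=R.from_euler('xyz',s['tool_rot']).as_matrix(); T[:3,3]=s['position']; return T
def shot(name):
    s=telemetry.sense(); c=cams.camera(name)
    c['T']=c['extrinsics'] if 'extrinsics' in c else T_tool(s)@c['mount']
    c['T']=np.array(c['T']); return c
def save(c,f,crop=None,scale=1):
    im=c['pixels'][:,:,::-1]
    if crop: im=im[crop[1]:crop[3],crop[0]:crop[2]]
    cv2.imwrite(f,cv2.resize(im,None,fx=scale,fy=scale,interpolation=cv2.INTER_CUBIC))
def K(c): return np.array([[c['fx'],0,c['cx']],[0,c['fy'],c['cy']],[0,0,1.]])
def proj(c,P):
    p=(np.linalg.inv(c['T'])@np.append(P,1))[:3]
    x=np.array([p[0]/-p[2],-p[1]/-p[2]]); x=x*(1+c['k1']*(x@x))
    return np.array([c['fx']*x[0]+c['cx'],c['fy']*x[1]+c['cy']])
def ray(c,uv):
    u=cv2.undistortPoints(np.array([[uv]],float),K(c),np.array([c['k1'],0,0,0.]))[0,0]
    d=c['T'][:3,:3]@np.array([u[0],-u[1],-1]); return c['T'][:3,3],d
def at_z(c,uv,z):
    o,d=ray(c,uv); return o+d*(z-o[2])/d[2]
def tri(obs):
    A=np.zeros((3,3));b=np.zeros(3)
    for c,uv in obs:
        o,d=ray(c,uv);d=d/np.linalg.norm(d);M=np.eye(3)-np.outer(d,d);A+=M;b+=M@o
    return np.linalg.solve(A,b)
def lm(name,c,cam,n=3):
    return [(round(r['p'],2),np.round((c['T']@np.append(r['position'],1))[:3],4),np.round(proj(c,(c['T']@np.append(r['position'],1))[:3]))) for r in nets.landmark_of(name,cam)[:n]]
E
python3 - <<'E'
from h import *
s=telemetry.sense(); print(s['position'],s['tool_rot'],arm.grasp_offset,s['time'])
for cam in ['scene','top']:
    c=shot(cam); save(c,f'pics/{cam}0.png',scale=1.4); print(cam,c['fx'],c['k1'],c['T'][:3,3])
    for n in ['pointer_tip','mark_0','mark_1','deck','knob_mid','sleeve_0','sleeve_1','tall_tube_mid','tall_tube_foot','short_tube_mid','cup','dropper','label_roll']:
        for r in lm(n,c,cam): print(n,r[0],r[1],r[2])
E
```

```text
[0.20236706 0.61704746 0.19921967] [-3.13981322e+00  1.11957564e-04  2.82472358e+00] 0.0187 0.0
scene 405.1162134178316 -0.0696222167106105 [ 0.09874671 -0.29518033  0.6119206 ]
pointer_tip 0.77 [0.538  0.3113 0.0522] [290. 207.]
mark_0 0.73 [0.5576 0.2774 0.0444] [305. 214.]
mark_0 0.58 [0.5184 0.3423 0.0415] [276. 206.]
mark_1 0.73 [0.5576 0.2774 0.0444] [305. 214.]
mark_1 0.58 [0.5184 0.3423 0.0415] [276. 206.]
deck 0.57 [0.5093 0.2578 0.0471] [293. 225.]
knob_mid 0.65 [0.5325 0.1724 0.0709] [326. 235.]
sleeve_0 0.65 [0.4739 0.3296 0.0817] [262. 201.]
sleeve_1 0.65 [0.4739 0.3296 0.0817] [262. 201.]
tall_tube_mid 0.6 [0.4638 0.3272 0.0998] [259. 196.]
short_tube_mid 0.55 [0.4982 0.3342 0.0552] [270. 206.]
cup 0.7 [ 3.996e-01  2.360e-02 -2.000e-04] [315. 338.]
cup 0.5 [0.4608 0.3244 0.1025] [258. 196.]
dropper 0.68 [0.4077 0.5411 0.0037] [199. 192.]
dropper 0.41 [ 0.3691  0.1524 -0.002 ] [263. 297.]
label_roll 0.78 [ 0.3695  0.1505 -0.0028] [264. 298.]
label_roll 0.6 [0.4621 0.3264 0.101 ] [258. 196.]
label_roll 0.26 [0.5201 0.343  0.0406] [276. 206.]
top 456.1744643285657 -0.11953
[... 479 characters left out ...]
_0 0.55 [0.4996 0.2558 0.0837] [293. 201.]
sleeve_1 0.57 [0.4799 0.3246 0.0858] [259. 211.]
sleeve_1 0.55 [0.4996 0.2558 0.0837] [293. 201.]
tall_tube_mid 0.65 [0.4599 0.3255 0.1043] [258. 221.]
tall_tube_foot 0.63 [0.4944 0.3342 0.0591] [255. 206.]
tall_tube_foot 0.42 [0.4793 0.3264 0.086 ] [258. 212.]
short_tube_mid 0.67 [0.305  0.3175 0.0079] [266. 295.]
short_tube_mid 0.58 [0.483  0.2595 0.0926] [291. 209.]
short_tube_mid 0.55 [0.3995 0.0189 0.0004] [401. 247.]
cup 0.89 [0.4018 0.0218 0.0019] [400. 246.]
cup 0.42 [0.5368 0.1692 0.0752] [334. 182.]
cup 0.16 [0.4605 0.326  0.1069] [258. 220.]
dropper 0.59 [0.4131 0.5351 0.005 ] [167. 247.]
label_roll 0.91 [0.3701 0.1509 0.0035] [342. 263.]
```

View pics/scene0.png

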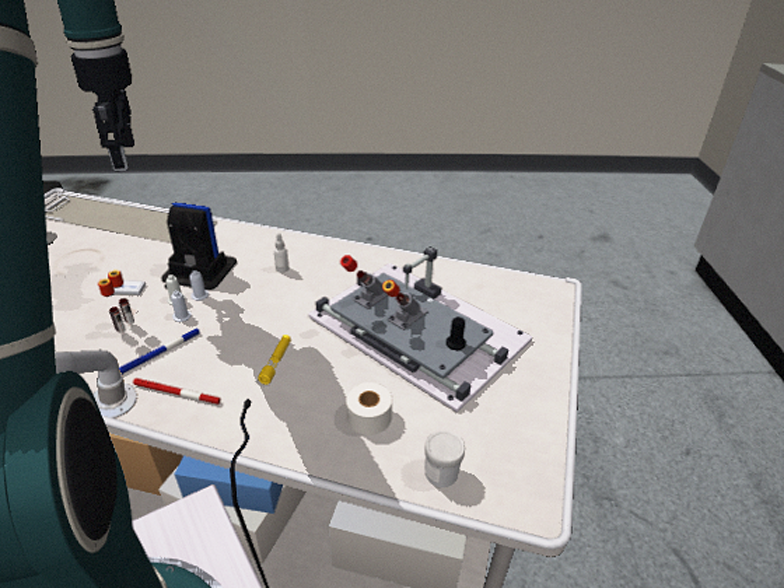

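View pics/top0.png

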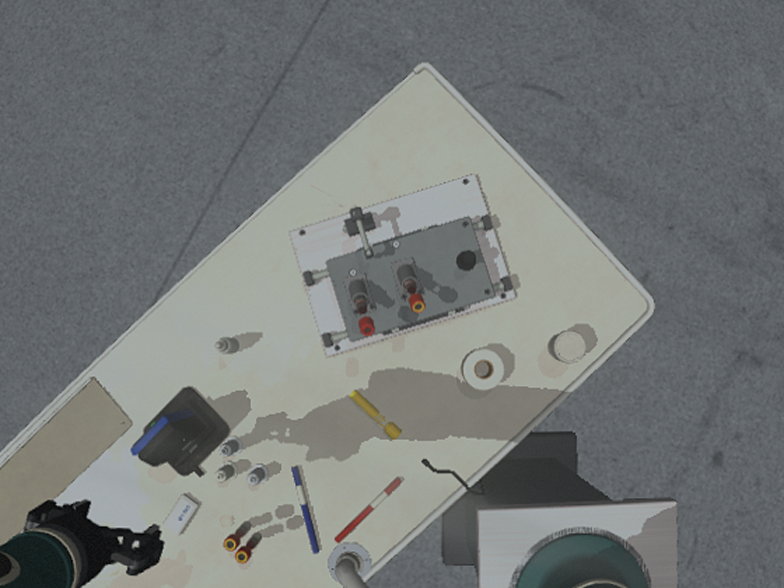

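Scene view (×1.4): red-capped tube at (348,262), orange-capped at (391,288) on the carrier, with the knob at (456,333) and the pointer at (408,268). The yellow look-alike lies loose at (275,360). The red tube in sleeve_1 looks like the tall one, and I'll check that in an enlarged crop.

Run:
```python
from h import *
a=shot('scene'); b=shot('top')
A=cv2.resize(a['pixels'][165:265,220:360],None,fx=5.6,fy=5.6,interpolation=cv2.INTER_CUBIC)
B=cv2.resize(b['pixels'][140:250,215:370],None,fx=5,fy=5,interpolation=cv2.INTER_CUBIC)
cv2.imwrite('pics/sc1.png',A[:,:,::-1]); cv2.imwrite('pics/tc1.png',B[:,:,::-1])
```

```text
(no output)
```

View pics/sc1.png

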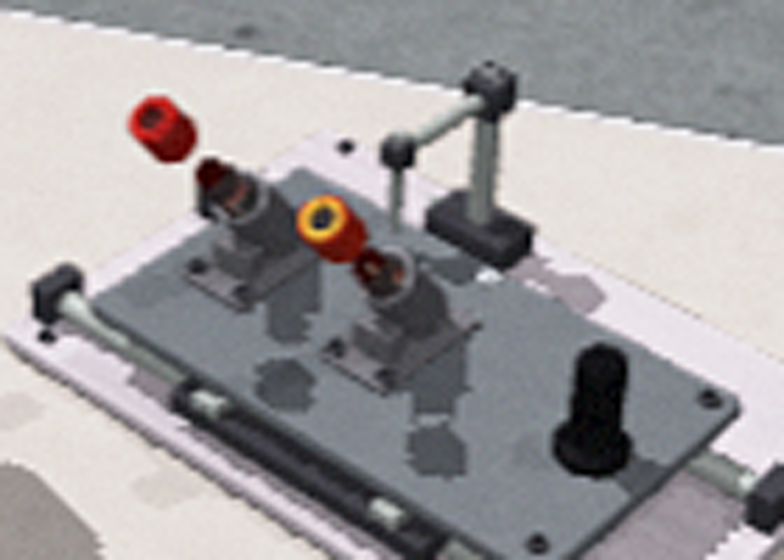

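View pics/tc1.png

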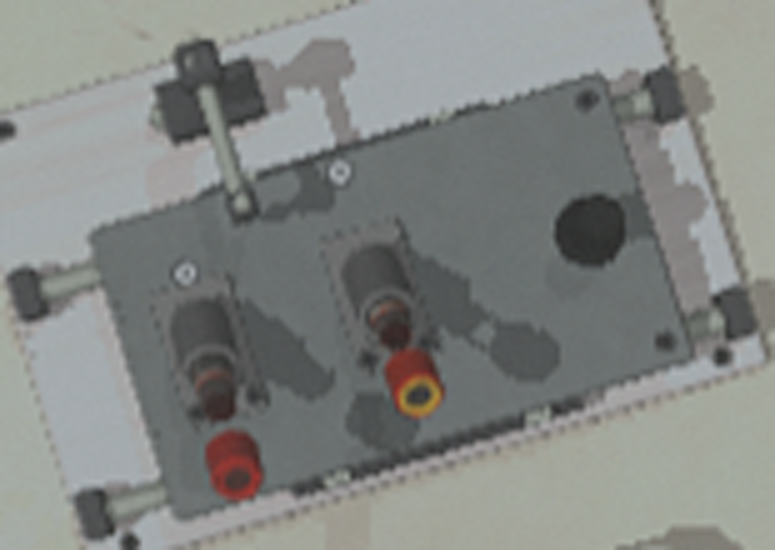

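The crops confirm it: the red-capped tube (scene crop (165,130)) stands well out of sleeve_1, so it is the tall one. The orange-capped tube, at (330,230) in sleeve_0, is the short one. The pointer tip is at scene crop (397,228), and the marks are at top crop (341,173) and (186,273).

Run:
```python
from h import *
a=shot('scene'); b=shot('top')
def ctr(c,uv,r=5):
    g=c['pixels'].astype(float).mean(2); u,v=map(int,np.round(uv)); p=g[v-r:v+r+1,u-r:u+r+1]; w=np.clip(p-np.median(p)-25,0,None)
    yy,xx=np.mgrid[v-r:v+r+1,u-r:u+r+1]; return np.array([(w*xx).sum(),(w*yy).sum()])/w.sum()
m0=at_z(b,ctr(b,(283,174)),.044); m1=at_z(b,ctr(b,(252,194)),.044)
print('marks top',m0,m1,ctr(b,(283,174)),ctr(b,(252,194)))
d=m1-m0; yaw=np.arctan2(d[1],d[0])-np.arctan2(75,-22); print('len',np.linalg.norm(d),'yaw',np.degrees(yaw))
pt=at_z(a,(290.5,205.3),.05); print('tip scene',pt); print('rod end top z.09',at_z(b,(262.9,180.6),.09), 'tip tri',tri([(a,(290.5,203.8)),]) if 0 else '')
print('knob top', at_z(b,(215+591/5-.4,140+231/5-.4),.089))
c,s=np.cos(yaw),np.sin(yaw); Rz=np.array([[c,-s],[s,c]])
o0=m0[:2]-Rz@[.056,.005]; o1=m1[:2]-Rz@[.034,.08]; print('deck',o0,o1,'knob',o0+Rz@[0,-.088], o1+Rz@[0,-.088])
print('knob scene', at_z(a,(220+600/5.6-.4,165+358/5.6-.4),.089), 'mark0 scene proj', proj(a,m0))
print('tip in deck minus m0, m1 (stage axes)', Rz.T@(pt-m0)[:2],Rz.T@(pt-m1)[:2], 'world',pt-m0,pt-m1)
```

```text
marks top [0.56448265 0.27747515 0.044     ] [0.52019792 0.34139556 0.044     ] [281.34232122 172.6119578 ] [251.67813765 194.19838057]
len 0.07776217663012906 yaw 18.36645246480184
tip scene [0.54342313 0.31734728 0.05      ]
rod end top z.09 [0.54160129 0.31463033 0.09      ] tip tri 
knob top [0.5272846 0.1741278 0.089    ]
deck [0.51291072 0.25508462] [0.51313733 0.25475753] knob [0.54063894 0.17156728] [0.54086555 0.1712402 ]
knob scene [0.53131899 0.17209917 0.089     ] mark0 scene proj [307.74363186 213.48828413]
tip in deck minus m0, m1 (stage axes) [-0.00742332  0.04447678] [ 0.01446467 -0.03014139] world [-0.02105952  0.03987212  0.006     ] [ 0.02322521 -0.02404829  0.006     ]
```

Call:
apply_moves --pt "0 0 4 0 0 3.4 1" --pt "0 0 4 0 0 3.4 1" --pt "2.3 -3.1 0 0 0 3.4 1" --pt "2.3 -3.1 0 0 0 3.4 1" --pt "2.3 -3.1 0 0 0 3.4 1" --pt "2.3 -3.1 0 0 0 3.4 1" --pt "2.3 -3.1 0 0 0 3.4 1" --pt "2.3 -3.1 0 0 0 3.4 1" --pt "2.3 -3.1 0 0 0 3.4 1" --pt "2.3 -3.1 0 0 0 3.4 1"

```text
time: 2.43
position: [0.3874, 0.368, 0.2805]
tool_rot: [3.141, 0.001, -2.862]
wrist_force: [0.8, 0.7, -0.8]
gripper_width: 1.004
finger_force: 0.0
```

Run:
```python
from h import *
s=telemetry.sense(); print(s['position'],s['tool_rot'],s['joint_pos'],s['time'])
w=shot('wrist'); print(np.round(w['mount'],3),w['fx'],w['k1']); save(w,'pics/w1.png',scale=1.4)
for n in ['pointer_tip','mark_0','deck','knob_mid']: print(n,lm(n,w,'wrist'))
```

```text
[0.38740826 0.36795181 0.28052811] [ 3.14117758e+00  6.29793610e-04 -2.86206761e+00] [-0.84285848  0.19472367  0.02380432  1.79456689 -0.00507745  1.15160708
  1.03288079] 2.4333
[[ 0.     0.947  0.32   0.083]
 [ 1.    -0.     0.     0.001]
 [ 0.001  0.32  -0.947 -0.173]
 [ 0.     0.     0.     1.   ]] 290.8551491416922 -0.04025513841694905
pointer_tip [(0.83, array([0.5406, 0.3138, 0.0472]), array([224., 256.])), (0.22, array([0.4885, 0.2581, 0.0991]), array([183., 230.]))]
mark_0 [(0.85, array([0.5583, 0.2741, 0.0398]), array([198., 257.])), (0.61, array([0.5196, 0.341 , 0.04  ]), array([244., 247.])), (0.35, array([0.4957, 0.3347, 0.0522]), array([243., 236.]))]
deck [(0.65, array([0.5402, 0.3131, 0.051 ]), array([223., 257.]))]
knob_mid [(0.74, array([0.5305, 0.1694, 0.0728]), array([124., 233.]))]
```

View pics/w1.png

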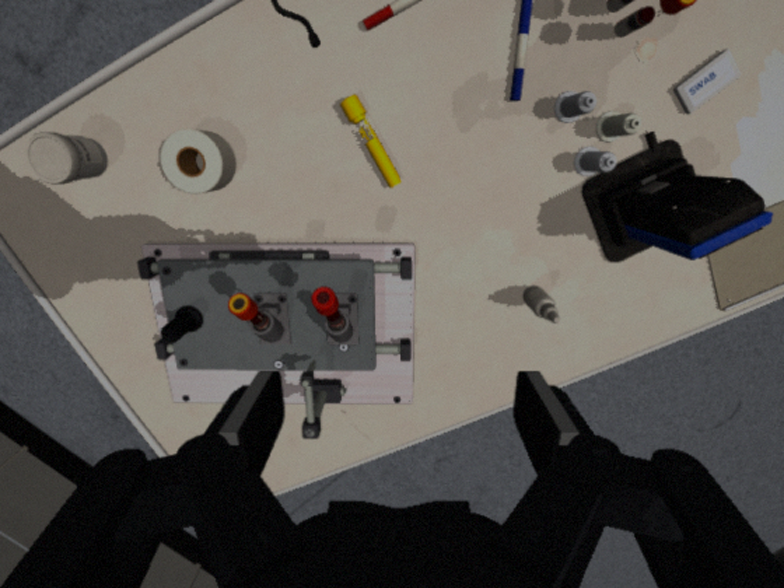

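Wrist view (×1.4): deck aligned with the image (so stage yaw ≈ 16.0°), knob at (185,322), marks at (278,365) and (344,348), pointer at (310,380), and the yellow look-alike at (370,140), well away.

Call:
apply_moves --pt "2.4 -3.3 0 0 0 0 1" --pt "2.4 -3.3 0 0 0 0 1" --pt "2.4 -3.3 0 0 0 0 1" --pt "2.4 -3.3 0 0 0 0 1" --pt "2.4 -3.3 -1 0 0 0 1" --pt "2.4 -3.3 -2 0 0 0 1" --pt "0 0 -3 0 0 0 1" --pt "0 0 -3 0 0 0 1" --pt "0 0 -3 0 0 0 1" --pt "0 0 0 0 0 0 1"

```text
time: 3.52
position: [0.5239, 0.1752, 0.1562]
tool_rot: [-3.141, -0.011, -2.862]
wrist_force: [-1.0, 0.3, -0.8]
gripper_width: 1.001
finger_force: 0.0
```

Run:
```python
from h import *
s=telemetry.sense(); print(s['position'],s['tool_rot'],s['joint_pos'],s['time'])
w=shot('wrist'); save(w,'pics/w2.png',scale=1.4)
for n in ['pointer_tip','mark_0','knob_mid']: print(n,lm(n,w,'wrist'))
```

```text
[0.5238559  0.17521362 0.15621676] [-3.14087617 -0.01079682 -2.8623556 ] [-0.5218411   0.35974222  0.17118634  1.88639241 -0.07609604  0.91252467
  1.53587669] 3.5167
pointer_tip [(0.63, array([0.5395, 0.3137, 0.0523]), array([406., 248.]))]
mark_0 [(0.8, array([0.5593, 0.2724, 0.0397]), array([360., 250.])), (0.8, array([0.5189, 0.3391, 0.042 ]), array([431., 233.]))]
knob_mid [(0.67, array([0.5325, 0.1699, 0.0711]), array([276., 213.]))]
```

View pics/w2.png

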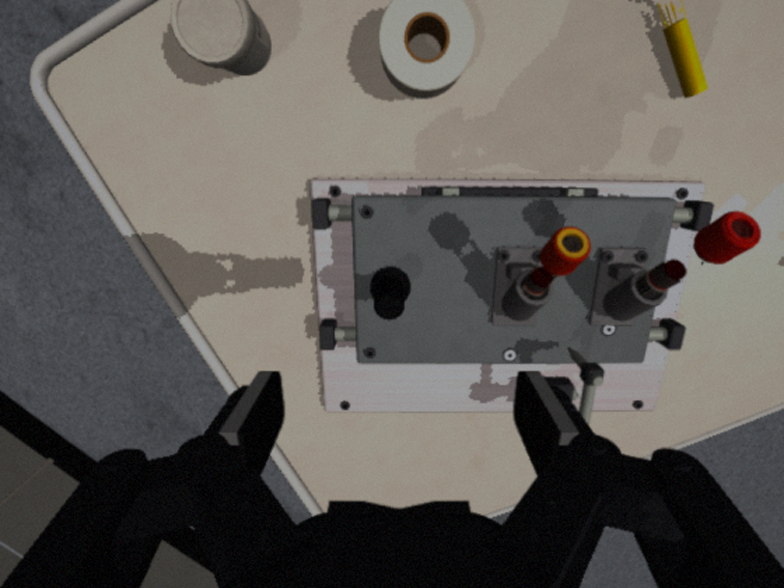

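Wrist view: knob at (390,290), mark_0 (510,355), mark_1 (609,330) and pointer tip (571,349), all ×1.4. Next I compute offsets and lower onto the knob.

Run:
```python
from h import *
s=telemetry.sense(); print(s['position'],s['tool_rot'][1])
w=shot('wrist'); q=lambda u,v,z:at_z(w,((u+.5)/1.4-.5,(v+.5)/1.4-.5),z)
m0=q(510,355,.044);m1=q(609,330,.044);t=q(570.5,348.5,.05);k=q(390,302,.089)
print(m0,m1,t,k, np.linalg.norm(m1-m0))
y=np.radians(16);Rz=np.array([[np.cos(y),-np.sin(y)],[np.sin(y),np.cos(y)]])
print('knob from marks', m0[:2]+Rz@[-.056,-.093], m1[:2]+Rz@[-.034,-.168])
print('t-m0',t-m0,'t-m1',t-m1)
```

```text
[0.52946105 0.17623288 0.1638288 ] 0.0030918535916111267
[0.57110677 0.28200741 0.044     ] [0.52903862 0.35025472 0.044     ] [0.55029207 0.32348444 0.05      ] [0.53771215 0.1735187  0.089     ] 0.08017121763562933
knob from marks [0.54291039 0.17717438] [0.5426628  0.17939108]
t-m0 [-0.02081471  0.04147703  0.006     ] t-m1 [ 0.02125344 -0.02677028  0.006     ]
```

Call:
apply_moves --pt "0.1 0 -2 0 0 0 1" --pt "0 0 -2 0 0 0 1" --pt "0 0 -2 0 0 0 1" --pt "0 0 -2 0 0 0 1" --pt "0 0 -2.4 0 0 0 0.8" --pt "0 0 0 0 0 0 0.6" --pt "0 0 0 0 0 0 0" --pt "0 0 0 0 0 0 0" --pt "0 0 0 0 0 0 0" --pt "0 0 0 0 0 0 0"

```text
time: 4.6
position: [0.5306, 0.1752, 0.0597]
tool_rot: [3.141, 0.003, -2.865]
wrist_force: [-0.9, -0.7, 0.1]
gripper_width: 0.143
finger_force: 0.0
```

Run:
```python
from h import *
s=telemetry.sense(); print(s['position'],s['tool_rot'],s['gripper_width'],s['finger_force'],s['wrist_force'],s['time'])
w=shot('wrist'); save(w,'pics/w3.png',scale=1.4)
for n in ['pointer_tip','mark_0','knob_mid']: print(n,lm(n,w,'wrist'))
for cam in ['scene','top']:
    c=shot(cam)
    for n in ['pointer_tip','mark_0']: print(cam,n,lm(n,c,cam))
```

```text
[0.53055618 0.17520666 0.05971996] [ 3.14108369  0.00317796 -2.86499867] 0.14293575684562063 0.0 [-0.90527149 -0.67205839  0.09108905] 4.6
pointer_tip []
mark_0 [(0.69, array([0.5194, 0.3407, 0.0415]), array([494., 274.])), (0.62, array([0.5599, 0.2729, 0.042 ]), array([394., 298.]))]
knob_mid []
scene pointer_tip [(0.67, array([0.54  , 0.315 , 0.0566]), array([290., 204.]))]
scene mark_0 [(0.89, array([0.5187, 0.3433, 0.0414]), array([275., 206.])), (0.74, array([ 0.399 ,  0.0209, -0.0009]), array([316., 339.])), (0.69, array([0.5611, 0.2784, 0.0432]), array([306., 214.]))]
top pointer_tip []
top mark_0 [(0.9, array([0.5188, 0.3396, 0.0488]), array([252., 195.])), (0.57, array([0.5626, 0.2791, 0.0407]), array([281., 174.]))]
```

View pics/w3.png

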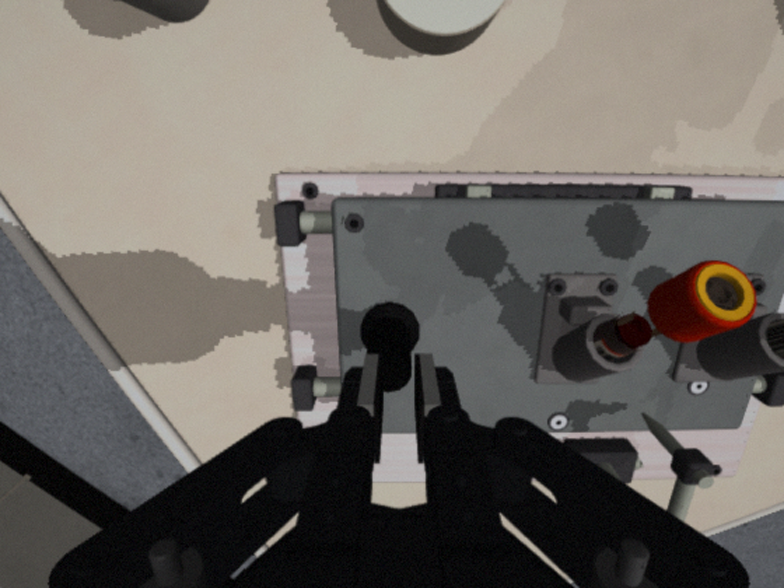

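Call:
apply_moves --pt "0 0 0 0 0 0 0" --pt "0 0 0 0 0 0 0" --pt "0 0 0 0 0 0 0" --pt "0 0 0 0 0 0 0" --pt "0 0 0 0 0 0 0" --pt "0 0 0 0 0 0 0" --pt "0 0 0 0 0 0 0" --pt "0 0 0 0 0 0 0" --pt "0 0 0 0 0 0 0" --pt "0 0 0 0 0 0 0"

```text
time: 5.93
position: [0.5294, 0.1746, 0.058]
tool_rot: [-3.142, 0.0, -2.865]
wrist_force: [-1.4, -1.6, 3.2]
gripper_width: -0.001
finger_force: 1.3
```

Run:
```python
from h import *
s=telemetry.sense(); print(s['position'],s['tool_rot'],s['gripper_width'],s['finger_force'],s['wrist_force'],s['time'])
w=shot('wrist'); save(w,'pics/w4.png',crop=(240,200,560,420),scale=2.4)
for n in ['pointer_tip','mark_0']: print(n,lm(n,w,'wrist'))
```

```text
[0.52937922 0.17462888 0.0579626 ] [-3.14158517e+00  8.62146985e-05 -2.86509090e+00] -0.000692672140941932 1.3084895842621336 [-1.38978416 -1.5911958   3.19726494] 5.9333
pointer_tip [(0.64, array([0.539 , 0.3126, 0.0493]), array([458., 296.])), (0.36, array([0.5305, 0.1669, 0.0731]), array([271., 254.]))]
mark_0 [(0.78, array([0.5188, 0.3403, 0.0395]), array([494., 275.])), (0.72, array([0.5583, 0.2738, 0.039 ]), array([395., 297.]))]
```

View pics/w4.png

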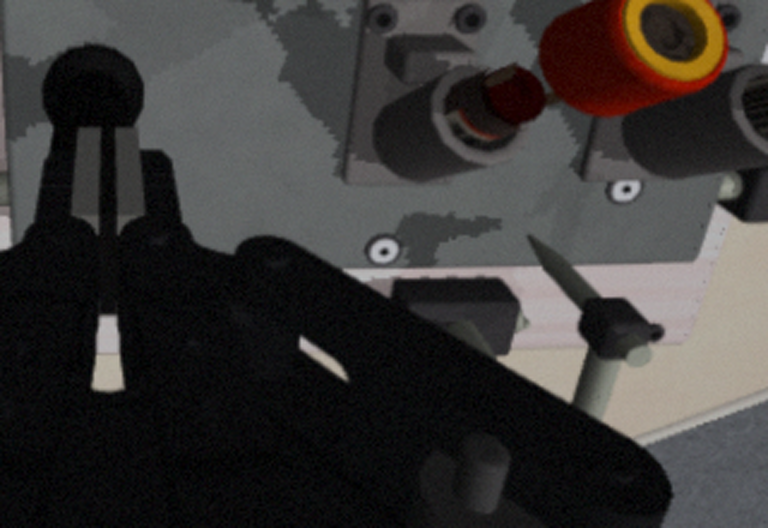

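Run:
```python
from h import *
s=telemetry.sense(); w=shot('wrist'); f=lambda P:np.round((proj(w,P)-[240,200])*2.4)
print('TCP',f(s['position']),'grasp pt',f(s['position']+np.array([0,0,.0187])))
for z in(.044,.05,.072,.089): print(z,f(np.array([.5315,.170,z])))
for z in(.044,.05,.054,.089): print('disk if z',z,at_z(w,(240+92/2.4,200+90/2.4),z))
q=lambda u,v,z:at_z(w,(240+(u+.5)/2.4-.5,200+(v+.5)/2.4-.5),z)
m0=q(384,250,.044);m1=q(625,190,.044);t=q(529,236,.05);print(m0,m1,t,np.linalg.norm(m1-m0),'t-m0',t-m0,'t-m1',t-m1)
m=nets.trace('knob_mid','wrist'); 
for r in m[:2]:
    yy,xx=np.where(r['mask']); print(r['p'],xx.min(),xx.max(),yy.min(),yy.max(),len(xx))
a=shot('scene'); A=a['pixels'][150:270,230:370]; cv2.imwrite('pics/sc2.png',cv2.resize(A,None,fx=5,fy=5,interpolation=cv2.INTER_CUBIC)[:,:,::-1])
```

```text
TCP [105. 107.] grasp pt [104. 140.]
0.044 [87. 89.]
0.05 [87. 97.]
0.072 [ 84. 134.]
0.089 [ 82. 169.]
disk if z 0.044 [0.53157129 0.17141126 0.044     ]
disk if z 0.05 [0.52892616 0.17080817 0.05      ]
disk if z 0.054 [0.52716275 0.17040611 0.054     ]
disk if z 0.089 [0.51173285 0.16688805 0.089     ]
[0.5600895  0.27637032 0.044     ] [0.51918608 0.34247827 0.044     ] [0.53982693 0.31475318 0.05      ] 0.0777389862621488 t-m0 [-0.02026257  0.03838286  0.006     ] t-m1 [ 0.02064085 -0.02772509  0.006     ]
0.61 236 559 142 312 44096
```

View pics/sc2.png

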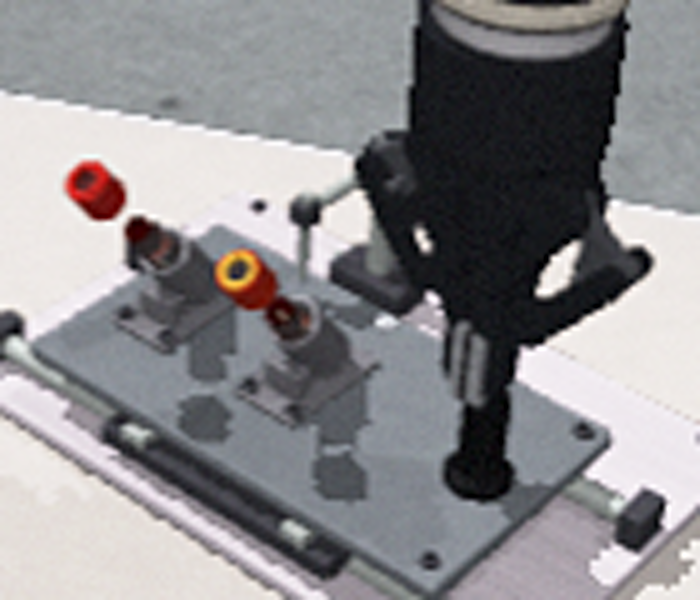

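Run:
```python
from h import *
s=telemetry.sense(); a=shot('scene'); w=shot('wrist'); print(s['position'],s['joint_vel'].round(3),s['torque'])
f=lambda P:np.round((proj(a,np.array(P))-[230,150])*5)
p=s['position']; print('TCP in sc2',f(p),'grasp',f(p+[0,0,.0187]))
for z in(.044,.072,.089): print(z,f([.5315,.171,z]))
print('tri tips',tri([(a,(324,230.6)),(w,(240+107/2.4,200+125/2.4))]))
```

```text
[0.52937799 0.17459396 0.05797408] [ 0.    -0.001 -0.001 -0.002  0.001  0.001  0.001] [-0.11311866  0.14133658 -0.0479321 ]
TCP in sc2 [469. 448.] grasp [473. 414.]
0.044 [475. 477.]
0.072 [482. 426.]
0.089 [486. 394.]
tri tips [0.52242508 0.17224874 0.08637775]
```

The shut fingers ended on top of the knob: triangulation puts the visible tips at z≈0.086, about 28 mm behind the reported TCP. I'll reopen, re-centre and go lower while watching the force.

Call:
apply_moves --pt "0 0 0 0 0 0 0.7" --pt "0 0 0 0 0 0 0.7" --pt "0 0 0 0 0 0 0.7" --pt "0.2 -0.4 0 0 0 0 0.7" --pt "0 0 0 0 0 0 0.7" --pt "0 0 -0.5 0 0 0 0.7" --pt "0 0 -0.5 0 0 0 0.7" --pt "0 0 -0.5 0 0 0 0.7" --pt "0 0 0 0 0 0 0.7" --pt "0 0 0 0 0 0 0.7"

```text
time: 7.17
position: [0.5308, 0.1705, 0.0422]
tool_rot: [-3.141, -0.001, -2.865]
wrist_force: [-0.6, 0.1, 0.0]
gripper_width: 0.705
finger_force: 0.0
```

Run:
```python
from h import *
s=telemetry.sense(); a=shot('scene'); w=shot('wrist'); print(s['position'],s['gripper_width'],s['wrist_force'],s['time'])
A=cv2.resize(a['pixels'][180:260,280:370],None,fx=4.4,fy=4.4,interpolation=cv2.INTER_CUBIC)
B=cv2.resize(w['pixels'][190:350,200:380],(396,352),interpolation=cv2.INTER_CUBIC)
o=np.hstack([A,B]).astype(float); o=255*(o/255)**.5
cv2.imwrite('pics/c5.png',o[:,:,::-1].astype(np.uint8))
f=lambda P:np.round((proj(a,np.array(P))-[280,180])*4.4)
print('TCP A',f(s['position']),'B',np.round((proj(w,s['position'])-[200,190])*2.2), 'shape',A.shape)
```

```text
[0.53083007 0.17050538 0.04224317] 0.7046432786424273 [-0.63982134  0.08862408  0.03524384] 7.1667
TCP A [197. 291.] B [184. 119.] shape (352, 396, 3)
```

View pics/c5.png

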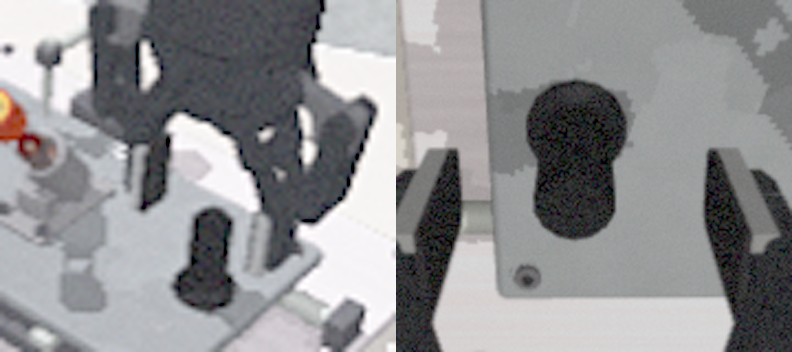

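The fingers now straddle the knob and are centred on it: tips at mid-height in the scene half, knob stem (575,200) inside the gap 458–708 in the wrist half. Going 11 mm lower and closing.

Call:
apply_moves --pt "0 0 -0.6 0 0 0 0.7" --pt "0 0 -0.5 0 0 0 0.7" --pt "0 0 0 0 0 0 0" --pt "0 0 0 0 0 0 0" --pt "0 0 0 0 0 0 0" --pt "0 0 0 0 0 0 0" --pt "0 0 0 0 0 0 0" --pt "0 0 0 0 0 0 0" --pt "0 0 0 0 0 0 0" --pt "0 0 0 0 0 0 0"

```text
time: 8.1
position: [0.5315, 0.1704, 0.0322]
tool_rot: [-3.141, 0.0, -2.865]
wrist_force: [-1.2, -1.8, 2.8]
gripper_width: 0.212
finger_force: 58.8
```

Run:
```python
from h import *
s=telemetry.sense(); w=shot('wrist'); a=shot('scene'); print(s['position'],s['gripper_width'],s['finger_force'],s['wrist_force'],s['time'])
def blob(c,cam,guess,z):
    pass
for n in ['pointer_tip','mark_0']:
    print(n,lm(n,w,'wrist'),lm(n,a,'scene'))
```

```text
[0.5314596  0.17036788 0.03215672] 0.21156573808442838 58.802328212186694 [-1.23162909 -1.75208825  2.77888955] 8.1
pointer_tip [(0.88, array([0.5377, 0.3143, 0.0495]), array([489., 317.]))] [(0.72, array([0.5384, 0.3186, 0.0556]), array([288., 204.]))]
mark_0 [(0.85, array([0.5215, 0.338 , 0.042 ]), array([523., 298.])), (0.71, array([0.5574, 0.2729, 0.0383]), array([414., 317.]))] [(0.72, array([0.5571, 0.2787, 0.0484]), array([305., 213.])), (0.61, array([0.5165, 0.3405, 0.0411]), array([275., 207.]))]
```

Call:
apply_moves --pt "-0.2 0.4 0 0 0 0 0" --pt "-0.4 0.8 0 0 0 0 0" --pt "-0.4 0.8 0 0 0 0 0" --pt "-0.4 0.8 0 0 0 0 0" --pt "-0.4 0.8 0 0 0 0 0" --pt "-0.2 0.4 0 0 0 0 0" --pt "0 0 0 0 0 0 0" --pt "0 0 0 0 0 0 0" --pt "0 0 0 0 0 0 0" --pt "0 0 0 0 0 0 0"

```text
time: 9.23
position: [0.5111, 0.2115, 0.0321]
tool_rot: [3.141, 0.0, -2.864]
wrist_force: [0.2, 2.6, 3.7]
gripper_width: 0.209
finger_force: 59.1
```

Run:
```python
from h import *
s=telemetry.sense(); w=shot('wrist'); a=shot('scene'); print(s['position'],s['gripper_width'],s['finger_force'],s['wrist_force'],s['time'])
for n in ['pointer_tip','mark_0']:
    print(n,lm(n,w,'wrist'),lm(n,a,'scene'))
A=cv2.resize(a['pixels'][180:235,250:320],(392,308),interpolation=cv2.INTER_CUBIC)
B=cv2.resize(w['pixels'][270:356,360:470],(394,308),interpolation=cv2.INTER_CUBIC)
o=np.hstack([A,B]).astype(float); o=255*(o/255)**.6
cv2.imwrite('pics/c6.png',o[:,:,::-1].astype(np.uint8))
```

```text
[0.51108856 0.21151239 0.03208655] 0.20934417405019923 59.07082476653159 [0.24417864 2.61283302 3.69743436] 9.2333
pointer_tip [] []
mark_0 [(0.75, array([0.5387, 0.3126, 0.0428]), array([414., 322.])), (0.61, array([0.5   , 0.381 , 0.0432]), array([527., 298.]))] [(0.63, array([0.5383, 0.321 , 0.0434]), array([288., 207.]))]
```

View pics/c6.png

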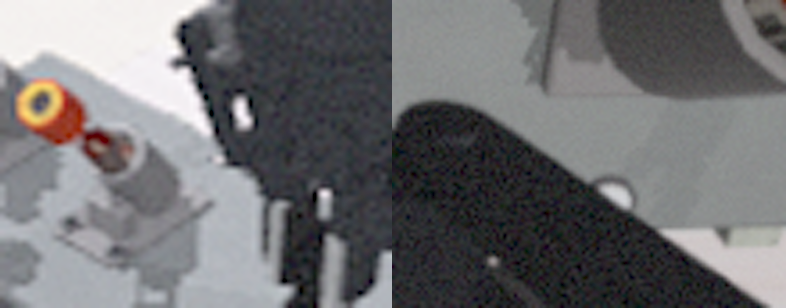

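Wrist half: the mark_0 rim shows at the finger edge, at crop (612,190), and the pointer pin is hidden. I've viewed 11 pictures, one over the limit of 10, so from here I check numerically only.

Run:
```python
from h import *
s=telemetry.sense(); w=shot('wrist'); print(s['position'],s['time'])
print('m0 from rim',at_z(w,(419.2,327.3),.044),'tip (w4) .5398 .3148')
W=cv2.cvtColor(w['pixels'],cv2.COLOR_RGB2GRAY)
print(W[312:336,405:436:1])
np.set_printoptions(linewidth=200)
# mark_1 white blob
for r in lm('mark_1',w,'wrist'): print(r)
P=W[285:315,510:545]; n,l,st,ce=cv2.connectedComponentsWithStats((P>150).astype(np.uint8)); print(st,ce+[510,285])
for i in range(1,n): print(at_z(w,ce[i]+[510,285],.044))
```

```text
[0.51137645 0.21067336 0.03210263] 9.5333
m0 from rim [0.54108842 0.31630634 0.044     ] tip (w4) .5398 .3148
[[ 97  94  97 100  96  95  98  99  98  98  95  97  96  97  96  99  92  98
   95  99 100  96 101  91  94  91  90  91  89  88  94]
 [ 91  98  95  96  97  98 100  98  99  96 100  96  99  99  93 100  99  94
   99 101 100 100  93  93  88  90  88  91  90  91  88]
 [ 59  83  95  96  98 100  98  98  99  94  99 101 101  96  95  97  95  96
   98  98  99  95  91  92  87  88  90  90  92  90  89]
 [ 20  46  74  91  97  96  99  98  98  98 100  96  98  97 100  94  96 100
   99  97  99  94  91  88  90  88  91  89  88  90  89]
 [  5  15  39  73  91  96 100 101 100  99  98  95  99  97  97  98  97  99
   99  94  94  91  90  89  89  91  87  89  90  92  94]
 [ 11   8  12  25  57  79  92  94  98  98 100  98  97  99  96  98  96  95
   97  95  93  92  91  89  89  89  87  87  94  94  95]
 [ 16  14   8   9  20  46  76  89  99 104 101  98  92  90  83  84  83  82
   87  93  88  91  86  91  88  89  92  94  96  97  96]
 [ 12   9  12  11  16  14  32  61  83  96  94  87  82  66  54  55  54  57
   66  78  78
[... 1669 characters left out ...]
   7   9   9  18  11  19  28  62  88  94  95  91]
 [  7   7   9   5  10  16   7   3   7   5  17   4   4  10  12   5  11   7
    8   6  11  11  11   7   4  10  21  37  62  77  86]
 [ 12  14  11  11   8   8  11  10  14  11  13   3  10   8   5   6  13   6
    5   9  14  12  14   2  13   7  14  18  31  81 120]
 [ 11  12  13   9   8   3   8   1   4  10  14  15   9  13  11  13  15  13
   13   7   7  12   8  12   8   4   8  13   3  31  84]]
(0.62, array([0.5367, 0.3149, 0.0413]), array([418., 319.]))
(0.61, array([0.4992, 0.3812, 0.0386]), array([525., 293.]))
[[  0   0  35  30 988]
 [ 17  10  12   9  62]] [[526.68724696 299.56275304]
 [531.98387097 298.5       ]]
[0.49942098 0.38244411 0.044     ]
```

mark_0 is at about (0.5412, 0.3160) and the tip at about (0.5398, 0.3148), so it is 1.8 mm off. I'll apply a small correction and pause.

Call:
apply_moves --pt "-0.1 -0.1 0 0 0 0 0" --pt "0 0 0 0 0 0 0" --pt "0 0 0 0 0 0 0" --pt "0 0 0 0 0 0 0" --pt "0 0 0 0 0 0 0" --pt "0 0 0 0 0 0 0" --pt "0 0 0 0 0 0 0" --pt "0 0 0 0 0 0 0" --pt "0 0 0 0 0 0 0" --pt "0 0 0 0 0 0 0"

```text
time: 10.47
position: [0.5106, 0.2095, 0.0321]
tool_rot: [-3.142, 0.0, -2.865]
wrist_force: [0.6, 3.0, 5.1]
gripper_width: 0.214
finger_force: 59.2
```

Run:
```python
from h import *
s=telemetry.sense(); w=shot('wrist'); print(s['position'],s['time'],s['wrist_force'])
W=cv2.cvtColor(w['pixels'],cv2.COLOR_RGB2GRAY)
P=W[285:315,510:545]; n,l,st,ce=cv2.connectedComponentsWithStats((P>130).astype(np.uint8)); print(st[1:])
for i in range(1,n):
    x,y,ww,hh,_=st[i]; c=[510+x+(ww-1)/2,285+y+(hh-1)/2]; print(c,at_z(w,c,.044),at_z(w,c,.044)[:2]-[-.0418,.0660])
```

```text
[0.51061825 0.20953747 0.03208132] 10.4667 [0.64001815 3.02144033 5.14863216]
[[17 10 12  9 71]]
[np.float64(532.5), np.float64(299.0)] [0.49889379 0.38182721 0.044     ] [0.54069379 0.31582721]
```

Call:
apply_moves --pt "0.2 -0.3 0 0 0 0 0" --pt "0.5 -0.8 0 0 0 0 0" --pt "0.7 -1.15 0 0 0 0 0" --pt "0.7 -1.15 0 0 0 0 0" --pt "0.7 -1.15 0 0 0 0 0" --pt "0.6 -1 0 0 0 0 0" --pt "0.5 -0.8 0 0 0 0 0" --pt "0.2 -0.3 0 0 0 0 0" --pt "0 0 0 0 0 0 0" --pt "0 0 0 0 0 0 0"

```text
time: 11.35
position: [0.5507, 0.1407, 0.0321]
tool_rot: [-3.14, -0.002, -2.867]
wrist_force: [-0.2, -3.0, 9.6]
gripper_width: 0.211
finger_force: 59.6
```

Call:
apply_moves --pt "0 0 0 0 0 0 0" --pt "0 0 0 0 0 0 0" --pt "0 0 0 0 0 0 0" --pt "0 0 0 0 0 0 0" --pt "0 0 0 0 0 0 0" --pt "0 0 0 0 0 0 0" --pt "0 0 0 0 0 0 0" --pt "0 0 0 0 0 0 0" --pt "0 0 0 0 0 0 0" --pt "0 0 0 0 0 0 0"

```text
time: 12.18
position: [0.5508, 0.1407, 0.0321]
tool_rot: [-3.14, -0.002, -2.867]
wrist_force: [-0.4, -2.4, 9.1]
gripper_width: 0.209
finger_force: 59.6
```

Run:
```python
from h import *
s=telemetry.sense(); w=shot('wrist'); print(s['position'],s['tool_rot'],s['time'],s['wrist_force'],s['gripper_width'])
print('mark',lm('mark_1',w,'wrist'),'tip',lm('pointer_tip',w,'wrist'))
a=shot('scene'); print('mark',lm('mark_1',a,'scene'),'tip',lm('pointer_tip',a,'scene'))
W=cv2.cvtColor(w['pixels'],cv2.COLOR_RGB2GRAY)
P=W[270:345,380:560]; n,l,st,ce=cv2.connectedComponentsWithStats((P>130).astype(np.uint8))
for i in range(1,n):
    x,y,ww,hh,ar=st[i]
    if 20<ar<200: c=[380+x+(ww-1)/2,270+y+(hh-1)/2]; print(st[i],c,at_z(w,c,.044))
```

```text
[0.55075966 0.1406963  0.03208423] [-3.13971774e+00 -2.32815240e-03 -2.86659998e+00] 12.1833 [-0.41363245 -2.4154205   9.09889586] 0.2090785330371831
mark [(0.78, array([0.5757, 0.2428, 0.0424]), array([417., 319.])), (0.57, array([0.539 , 0.3106, 0.0407]), array([527., 295.]))] tip [(0.9, array([0.5423, 0.3142, 0.0488]), array([538., 308.]))]
mark [(0.67, array([0.5795, 0.2492, 0.0435]), array([320., 218.]))] tip [(0.92, array([0.5385, 0.3173, 0.0551]), array([289., 204.]))]
[148  25  12   9  75] [np.float64(533.5), np.float64(299.0)] [0.53893373 0.31325323 0.044     ]
[39 52  8  6 32] [np.float64(422.5), np.float64(324.5)] [0.5776106  0.24725423 0.044     ]
```

Call:
apply_moves --pt "0.1 0.2 0 0 0 0 0" --pt "0 0 0 0 0 0 0" --pt "0 0 0 0 0 0 0" --pt "0 0 0 0 0 0 0" --pt "0 0 0 0 0 0 0" --pt "0 0 0 0 0 0 0" --pt "0 0 0 0 0 0 0" --pt "0 0 0 0 0 0 0" --pt "0 0 0 0 0 0 0" --pt "0 0 0 0 0 0 0"

```text
time: 13.32
position: [0.5516, 0.1428, 0.032]
tool_rot: [-3.14, -0.003, -2.866]
wrist_force: [-0.6, -2.4, 9.0]
gripper_width: 0.21
finger_force: 59.6
```

Run:
```python
from h import *
np.set_printoptions(linewidth=220)
s=telemetry.sense(); w=shot('wrist'); print(s['position'],s['time'],s['wrist_force'])
print('mark',lm('mark_1',w,'wrist'),'tip',lm('pointer_tip',w,'wrist'))
a=shot('scene'); print('mark',lm('mark_1',a,'scene'),'tip',lm('pointer_tip',a,'scene'))
print('tip proj',proj(w,[.5398,.3148,.05]),'post top of pin',proj(w,[.5398,.3148,.08]))
W=cv2.cvtColor(w['pixels'],cv2.COLOR_RGB2GRAY); print(W[288:322,520:558])
```

```text
[0.55160695 0.14278231 0.03204966] 13.3167 [-0.63681211 -2.36880823  8.96868308]
mark [(0.67, array([0.5807, 0.2442, 0.0418]), array([413., 323.])), (0.61, array([0.5395, 0.3157, 0.0427]), array([533., 298.]))] tip [(0.76, array([0.5408, 0.3134, 0.0501]), array([537., 305.])), (0.75, array([0.5284, 0.2325, 0.0428]), array([431., 255.])), (0.64, array([0.5804, 0.2445, 0.0419]), array([414., 323.]))]
mark [(0.85, array([0.5784, 0.25  , 0.0449]), array([320., 218.])), (0.64, array([0.5404, 0.3131, 0.0438]), array([290., 209.]))] tip [(0.83, array([0.5397, 0.3164, 0.0557]), array([290., 204.]))]
tip proj [539.83079222 304.34336223] post top of pin [580.9110622  336.56124554]
[[ 94  98  98 ...  33  36  33]
 [ 97  98  97 ...  33  38  36]
 [ 98  95  97 ...  39  40  36]
 ...
 [101  99  98 ...  41  43  41]
 [100 100  98 ...  39  37  40]
 [ 97  98  98 ...  36  37  39]]
```

Run:
```python
from h import *
import sys
w=shot('wrist'); W=cv2.cvtColor(w['pixels'],cv2.COLOR_RGB2GRAY)
for r in range(292,320): print(r,' '.join('%3d'%v for v in W[r,524:558]))
a=shot('scene'); S=cv2.cvtColor(a['pixels'],cv2.COLOR_RGB2GRAY); print()
for r in range(196,216): print(r,' '.join('%3d'%v for v in S[r,280:302]))
for z in(.05,.07): print(proj(a,[.5398,.3148,z]))
print(proj(a,[.5395,.3150,.044]))
```

```text
292  96  96  97  97  98  95  97  94  97  96  96  94  97  95  95  93  95  95  96  98  93  87  71  64  52  45  41  42  40  40  41  42  39  43
293 100  96  96  96  93  95  95  96  92  95  95  92  93  93  95  92  96  94  95  92  85  86  83  81  71  61  54  48  45  48  46  47  48  45
294  88  88  87  84  85  97  99 101  97 102 103 104 104 103  99  99  83  82  85  82  77  76  79  80  81  76  73  72  68  63  62  63  54  50
295  85  64  57  66  95 147 165 164 166 166 162 169 174 175 176 170  90  65  92  95  97  94  96  93  91  88  88  87  85  86  85  82  75  76
296  61  40  49  75 134 176 182 184 174 136 119 153 180 187 182 174  88  65  93  99  93  96  95  93  95  89  89  89  84  87  89  87  88  86
297  41  33  51 111 166 182 186 176 110  55  39  78 148 182 184 172  81  69  96  97 100  98  99  96  93  92  89  87  90  90  87  89  88  89
298  34  31  64 136 178 187 181 149  54  16  20  62 141 179 182 146  71  77  93  93  96  96  95  93  95  93  87  90  85  83  89  88  92  88
299  34  39  76 149 184 182 185 171  70  40  63 112 161 179 171 108  68  85  94  97  95  94  98  95  95  90  88  89  90 
[... 4044 characters left out ...]
  63  60 166 191 105  54  54  48 136 170 110  45  41  84 136 154
210  61  64  63  67  68  65  68  69 169 200 123  60  56  73 173 174  81  43  46  48 116 136
211  56  64  65  60  65  68  69  58 124 194 174  77 101 154 179 138  58  49  47  41  74  99
212  58  64  60  61  62  68  62  77  99 146 198 213 213 193 137  78  50  47  46  49  62  88
213  79  57  55  59  64  66  65  88  81  86 106 126 131 103  67  51  48  42  53  48  55  60
214  65  55  61  60  67  58  67  98  91  93  73  45  47  50  51  45  46  53  48  42  32  25
215  66  69  85  90  93  92  89  98  92  77  83  74  45  39  38  45  47  50  45  31  20  13
[289.82441911 206.34369225]
[290.18542686 199.34755848]
[289.56292732 208.40315579]
```

Run:
```python
from h import *
w=shot('wrist');a=shot('scene');s=telemetry.sense();print(s['position'])
print('wrist mark',at_z(w,(533.4,298.2),.044),'tip',at_z(w,(539.,304.),.05))
for v in (205.5,206,206.5): print('scene mark',at_z(a,(291.7,209.2),.044),'tip',at_z(a,(290.6,v),.05))
W=cv2.cvtColor(w['pixels'],cv2.COLOR_RGB2GRAY)
```

```text
[0.55159323 0.14282404 0.03206428]
wrist mark [0.5392107  0.31491519 0.044     ] tip [0.53971875 0.31411696 0.05      ]
scene mark [0.54204243 0.30990054 0.044     ] tip [0.54318522 0.31658294 0.05      ]
scene mark [0.54204243 0.30990054 0.044     ] tip [0.54209323 0.31497542 0.05      ]
scene mark [0.54204243 0.30990054 0.044     ] tip [0.54100484 0.31337318 0.05      ]
```

The scene "ring" was the orange cap, which hides the mark there. The wrist view puts mark_1 1 mm from the tip, and it has been held long enough. Releasing the knob and rising.

Call:
apply_moves --pt "0 0 0 0 0 0 0.6" --pt "0 0 0 0 0 0 0.6" --pt "0 0 0 0 0 0 0.6" --pt "0 0 0 0 0 0 0.6" --pt "0 0 1 0 0 0 0.6" --pt "0 0 3 0 0 0 0.6" --pt "0 0 3.5 0 0 0 0.6" --pt "0 0 3.5 0 0 0 0.6" --pt "0 0 3.5 0 0 0 0.6" --pt "0 0 3.5 0 0 0 0.6"

```text
time: 14.65
position: [0.5519, 0.1449, 0.2143]
tool_rot: [-3.142, 0.0, -2.865]
wrist_force: [1.0, 0.9, -0.2]
gripper_width: 0.601
finger_force: 0.0
```

Call:
apply_moves --pt "-1.4 1.9 0.6 0 0 0 0.6" --pt "-1.4 2 0.6 0 0 0 0.6" --pt "-1.4 2 0.6 0 0 0 0.6" --pt "-1.4 2 0.6 0 0 0 0.6" --pt "-1.4 2 0.6 1.4 -4.8 0 0.6" --pt "-1.4 2 0 1.4 -4.8 0 0.6" --pt "-1.4 1.5 0 1.4 -4.8 0 0.6" --pt "0 0 0 1.4 -4.8 0 0.6" --pt "0 0 0 0 0 0 0.6" --pt "0 0 0 0 0 0 0.6"

```text
time: 15.48
position: [0.4534, 0.2789, 0.2425]
tool_rot: [3.139, 0.348, -2.864]
wrist_force: [1.5, -0.5, 0.5]
gripper_width: 0.601
finger_force: 0.0
```

```bash
cat > cap.py <<'E'
from h import *
def red(c,lo=(0,120)):
    h=cv2.cvtColor(c['pixels'],cv2.COLOR_RGB2HSV); m=((h[...,0]<5)|(h[...,0]>175))&(h[...,1]>150)&(h[...,2]>60)
    n,l,st,ce=cv2.connectedComponentsWithStats(m.astype(np.uint8))
    return [(ce[i].round(1),st[i].tolist()) for i in range(1,n) if st[i][4]>15]
E
python3 - <<'E'
from cap import *
s=telemetry.sense(); print(s['position'],s['tool_rot'],s['joint_pos'].round(3),s['time'],s['gripper_width'])
for cam in ['wrist','scene','top']:
    c=shot(cam); print(cam,red(c),'pred cap',proj(c,[.454,.290,.139]))
    for n in ['tall_tube_mid','tall_tube','mark_1','pointer_tip']: print(n,lm(n,c,cam,2))
E
```

```text
[0.45341346 0.27892987 0.24253803] [ 3.13903821  0.34828837 -2.86413992] [-0.781  0.043  0.079  2.111  0.217  0.679  0.998] 15.4833 0.6006705850394988
wrist [(array([295.9, 162.1]), [286, 151, 21, 24, 371]), (array([226.9, 171.1]), [218, 160, 15, 18, 84])] pred cap [294.72664497 168.30000622]
tall_tube_mid [(0.91, array([0.4797, 0.2947, 0.097 ]), array([291., 169.])), (0.61, array([ 0.3655,  0.1562, -0.0019]), array([197.,   5.]))]
tall_tube [(0.7, array([0.5171, 0.308 , 0.0534]), array([292., 178.]))]
mark_1 [(0.72, array([0.5388, 0.3136, 0.0417]), array([291., 187.])), (0.71, array([0.5802, 0.2438, 0.0378]), array([236., 197.]))]
pointer_tip [(0.87, array([0.5361, 0.3131, 0.0506]), array([291., 189.]))]
scene [(array([262.6, 193.2]), [257, 188, 12, 11, 88]), (array([ 79.4, 203.7]), [71, 196, 17, 16, 121]), (array([296.5, 213.1]), [291, 208, 10, 9, 39]), (array([111.7, 275.8]), [96, 271, 33, 11, 143]), (array([149.3, 284.4]), [142, 281, 15, 7, 62])] pred cap [263.76490847 190.73751716]
tall_tube_mid [(0.74, array([0.4808, 0.3003, 0.1021]), array([272., 199.]))]
tall_tube [(0.68, array([0.5143, 0.3084, 0.0546]), array([282., 210.]))]
mark_1 [(0.89, array([0.5378, 0.316 , 0.0417]), array([289., 209.])), (0.67, array([0.5801, 0.2534, 0.0446]), array([320., 217.]))]
pointer_tip [(0.93, array([0.5387, 0.314 , 0.0528]), array([290., 206.]))]
top [(array([309.7, 204.3]), [307, 201, 8, 10, 41]), (array([275.3, 222.5]), [272, 218, 10, 12, 58]), (array([248.4, 377.8]), [240, 368, 19, 19, 73])] pred cap [275.53027282 222.25642103]
tall_tube_mid [(0.65, array([0.4807, 0.3001, 0.1031]), array([271., 210.]))]
tall_tube [(0.6, array([0.5162, 0.3046, 0.0563]), array([269., 195.])), (0.52, array([0.4786, 0.2997, 0.1048]), array([271., 211.]))]
mark_1 [(0.79, array([0.5393, 0.3164, 0.0461]), array([263., 185.])), (0.72, array([0.5817, 0.2496, 0.0443]), array([294., 164.]))]
pointer_tip []
```

The networks and the red blob agree on the cap middle at about (0.454, 0.290, 0.138), on deck y = 80 mm as it should be. Approaching it now with a 20° tilt.

Call:
apply_moves --pt "-0.4 0.25 -2.2 0 0 0 0.6" --pt "-0.4 0.25 -2.3 0 0 0 0.6" --pt "-0.4 0.25 -2.3 0 0 0 0.6" --pt "0.65 0.2 -1.9 0 0 0 0.6" --pt "0.65 0.2 -1.9 0 0 0 0.6" --pt "0.65 0.2 -1.9 0 0 0 0.6" --pt "0.65 0.2 -1.8 0 0 0 0.6" --pt "0 0 0 0 0 0 0.6" --pt "0 0 0 0 0 0 0.6" --pt "0 0 0 0 0 0 0.6"

```text
time: 17.07
position: [0.4684, 0.2949, 0.0997]
tool_rot: [3.139, 0.35, -2.865]
wrist_force: [0.3, 0.4, 0.9]
gripper_width: 0.598
finger_force: 0.0
```

Run:
```python
from cap import *
s=telemetry.sense(); print(s['position'],s['tool_rot'],s['joint_pos'].round(3),s['time'],s['wrist_force'])
c=shot('wrist'); print(red(c),'pred',proj(c,[.4537,.290,.138]))
T=T_tool(s)
for P in ([.4537,.290,.138],): print('cap in tool',np.linalg.inv(T)@np.append(P,1))
for n in ['tall_tube_mid','mark_1','pointer_tip']: print(n,lm(n,c,'wrist',2))
# finger masks: rows where inner edges of the fingers start
W=cv2.cvtColor(c['pixels'],cv2.COLOR_RGB2GRAY)
for r in (255,262,270,280): print(r,' '.join('%d'%v for v in W[r,200:360:4]))
```

```text
[0.46842257 0.29492373 0.09967304] [ 3.13860878  0.34970393 -2.86540877] [-0.806  0.306  0.109  2.2    0.335  0.334  0.84 ] 17.0667 [0.34574592 0.37664957 0.86071427]
[(array([168.5, 262.3]), [143, 247, 37, 33, 294]), (array([283.9, 268.6]), [265, 250, 39, 40, 936])] pred [282.03690827 276.98222241]
cap in tool [ 1.43710609e-03 -5.99196970e-04 -4.13222558e-02  1.00000000e+00]
tall_tube_mid [(0.73, array([0.4837, 0.2955, 0.0946]), array([278., 255.]))]
mark_1 [(0.96, array([0.5809, 0.246 , 0.0408]), array([207., 268.])), (0.92, array([0.5401, 0.3126, 0.0432]), array([281., 256.]))]
pointer_tip []
255 96 48 54 95 95 96 74 69 69 77 91 66 61 58 59 60 74 49 33 34 46 48 39 36 31 61 90 90 89 90 175 177 176 170 114 120 124 177 176 177
262 58 94 97 97 96 76 53 58 9 15 95 93 64 59 60 84 89 33 41 28 34 34 25 34 45 35 85 94 91 90 173 171 171 85 5 53 59 65 172 173
270 92 72 19 17 20 58 52 13 4 10 91 93 90 61 58 96 59 30 42 26 22 26 21 37 49 31 71 95 86 87 170 170 174 46 7 2 54 57 49 11
280 174 17 15 34 56 53 24 0 0 9 174 176 171 175 176 176 167 32 33 45 35 19 35 46 40 34 145 166 171 170 173 169 169 20 3 8 10 55 57 48
```

Call:
apply_moves --pt "0 0 0 0 0 0 0" --pt "0 0 0 0 0 0 0" --pt "0 0 0 0 0 0 0" --pt "0 0 0 0 0 0 0" --pt "0 0 0 0 0 0 0" --pt "0 0 0 0 0 0 0" --pt "0 0 0 0 0 0 0" --pt "0 0 0 0 0 0 0" --pt "0 0 0 0 0 0 0" --pt "0 0 0 0 0 0 0"

```text
time: 18.1
position: [0.4685, 0.2948, 0.0992]
tool_rot: [3.139, 0.349, -2.866]
wrist_force: [-2.0, -1.8, 5.6]
gripper_width: 0.213
finger_force: 58.6
```

Call:
apply_moves --pt "-0.29 -0.08 0.4 0 0 0 0" --pt "-0.29 -0.08 0.4 0 0 0 0" --pt "-0.29 -0.08 0.4 0 0 0 0" --pt "-0.29 -0.08 0.4 0 0 0 0" --pt "-0.44 -0.12 0.6 0 0 0 0" --pt "-0.44 -0.12 0.6 0 0 0 0" --pt "-0.44 -0.12 0.6 0 0 0 0" --pt "-0.44 -0.12 0.6 0 0 0 0" --pt "-0.58 -0.17 0.8 0 0 0 0" --pt "-0.58 -0.17 0.8 0 0 0 0"

```text
time: 18.93
position: [0.4269, 0.283, 0.1557]
tool_rot: [3.139, 0.349, -2.866]
wrist_force: [0.6, 0.3, -1.2]
gripper_width: 0.212
finger_force: 58.6
```

Run:
```python
from cap import *
s=telemetry.sense(); print(s['position'],s['tool_rot'],s['joint_pos'].round(3),s['time'],s['wrist_force'],s['gripper_width'])
for cam in ['scene','top']:
    c=shot(cam); print(cam,red(c))
    for n in ['tall_tube_mid','tall_tube','mark_1','pointer_tip','short_tube_mid']: print(n,lm(n,c,cam,3))
```

```text
[0.42690477 0.28304277 0.15569031] [ 3.13892932  0.34902732 -2.86552867] [-0.837  0.139  0.087  2.243  0.322  0.467  0.828] 18.9333 [ 0.6471072   0.30524724 -1.19166769] 0.21238418677807977
scene [(array([244.3, 178.7]), [241, 173, 9, 12, 47]), (array([ 79.3, 203.5]), [71, 196, 17, 15, 121]), (array([296.5, 213.1]), [291, 208, 10, 9, 42]), (array([111.6, 275.8]), [96, 271, 33, 11, 144]), (array([149.3, 284.4]), [143, 281, 14, 7, 60])]
tall_tube_mid [(0.65, array([0.4416, 0.2865, 0.1575]), array([259., 186.]))]
tall_tube [(0.52, array([0.4755, 0.2967, 0.1126]), array([271., 196.])), (0.47, array([0.4962, 0.2983, 0.0807]), array([278., 205.]))]
mark_1 [(0.86, array([0.581 , 0.2545, 0.0438]), array([320., 217.])), (0.64, array([0.5383, 0.3165, 0.0385]), array([289., 210.])), (0.26, array([0.4122, 0.5436, 0.0045]), array([200., 190.]))]
pointer_tip [(0.81, array([0.5374, 0.3156, 0.0548]), array([289., 205.])), (0.66, array([0.4108, 0.5432, 0.0037]), array([200., 191.]))]
short_tube_mid [(0.54, array([0.3025, 0.3163, 0.0125]), array([196., 255.])), (0.43, array([0.5075, 0.2305, 0.0941]), array([301., 215.]))]
top [(array([310. , 204.3]), [307, 201, 10, 10, 42]), (array([248.8, 377.4]), [240, 368, 20, 19, 78])]
tall_tube_mid [(0.76, array([0.4398, 0.2867, 0.1576]), array([277., 229.]))]
tall_tube [(0.5, array([0.4756, 0.2956, 0.1166]), array([273., 212.]))]
mark_1 [(0.86, array([0.542 , 0.3127, 0.0479]), array([265., 183.])), (0.75, array([0.581 , 0.2515, 0.045 ]), array([293., 164.])), (0.25, array([0.4118, 0.5352, 0.0025]), array([167., 248.]))]
pointer_tip []
short_tube_mid [(0.69, array([0.5015, 0.2327, 0.0927]), array([304., 199.])), (0.6, array([0.3036, 0.316 , 0.009 ]), array([267., 295.])), (0.6, array([0.53  , 0.2287, 0.0427]), array([305., 188.]))]
```

Call:
apply_moves --pt "-0.3 0 2 0 0 0 0" --pt "-0.2 0 2 0 0 0 0" --pt "0 0 2 -0.8 3 0 0" --pt "0 0 2 -1.3 4.6 0 0" --pt "0 0 0.3 -1.4 4.8 0 0" --pt "0 0 0 -1.4 4.8 0 0" --pt "0 0 0 -1.4 4.8 0 0" --pt "0 0 0 -1.4 4.8 0 0" --pt "0 0 0 -1.4 4.8 0 0" --pt "0 0 0 -1.2 4.2 0 0"

```text
time: 20.37
position: [0.4232, 0.2834, 0.2379]
tool_rot: [3.141, -0.305, -2.866]
wrist_force: [0.6, 0.2, 0.2]
gripper_width: 0.212
finger_force: 58.6
```

Call:
apply_moves --pt "0 0 0 0 0 0 0" --pt "0 0 0 0 0 0 0" --pt "0 0 0 0 0 0 0" --pt "0 0 0 0 0 0 0" --pt "0 0 0 0 0 0 0" --pt "0 0 0 0 0 0 0" --pt "0 0 0 0 0 0 0" --pt "0 0 0 0 0 0 0" --pt "0 0 0 0 0 0 0" --pt "0 0 0 0 0 0 0"

```text
time: 21.2
position: [0.4225, 0.2833, 0.238]
tool_rot: [-3.142, -0.301, -2.866]
wrist_force: [-1.1, -0.1, -0.8]
gripper_width: 0.216
finger_force: 58.7
```

Run:
```python
from cap import *
s=telemetry.sense(); print(s['position'],s['tool_rot'],s['joint_pos'].round(3),s['joint_vel'].round(3),s['time'],s['wrist_force'],s['gripper_width'],s['finger_force'])
for cam in ['scene','top','wrist']:
    c=shot(cam); print(cam,red(c))
    for n in ['tall_tube_mid','tall_tube_foot','mark_1','pointer_tip','short_tube_mid']: print(n,lm(n,c,cam,3))
```

```text
[0.42252709 0.28325869 0.23800471] [-3.14154646 -0.30084926 -2.86584739] [-0.686  0.371  0.12   1.698 -0.132  1.366  1.324] [ 0.001  0.003 -0.001 -0.002  0.002  0.    -0.001] 21.2 [-1.13400816 -0.10846073 -0.75916753] 0.2162003068670991 58.725714683532715
scene [(array([251.8, 133.6]), [248, 127, 9, 15, 106]), (array([ 79.3, 203.6]), [71, 196, 17, 16, 121]), (array([296.4, 213.1]), [291, 208, 10, 9, 42]), (array([111.6, 275.8]), [96, 270, 33, 12, 144]), (array([149.2, 284.4]), [142, 281, 15, 7, 61])]
tall_tube_mid [(0.61, array([0.434 , 0.2857, 0.2317]), array([256., 154.])), (0.48, array([3.693e-01, 1.510e-01, 3.000e-04]), array([263., 297.]))]
tall_tube_foot [(0.82, array([0.4307, 0.2859, 0.1734]), array([255., 181.])), (0.33, array([0.5385, 0.3136, 0.0557]), array([290., 205.]))]
mark_1 [(0.69, array([0.5376, 0.3145, 0.0406]), array([289., 210.]))]
pointer_tip [(0.81, array([0.539 , 0.3157, 0.0542]), array([289., 205.])), (0.58, array([0.5086, 0.2308, 0.0948]), array([301., 215.]))]
short_tube_mid [(0.72, array([0.2992, 0.3178, 0.0116]), array([195., 255.])), (0.64, array([0.5098,
[... 185 characters left out ...]
, array([166., 247.]))]
pointer_tip []
short_tube_mid [(0.54, array([0.3061, 0.316 , 0.0081]), array([267., 294.]))]
wrist [(array([385.3,  42.2]), [361, 29, 49, 28, 332]), (array([333.7,  68. ]), [324, 62, 20, 13, 118]), (array([284.6, 267.9]), [267, 250, 36, 39, 782]), (array([214.8, 272.1]), [203, 263, 21, 17, 157])]
tall_tube_mid [(0.66, array([0.433 , 0.2853, 0.2258]), array([282., 257.]))]
tall_tube_foot []
mark_1 [(0.72, array([0.5404, 0.3146, 0.0393]), array([283., 312.]))]
pointer_tip [(0.64, array([0.541 , 0.3133, 0.0476]), array([282., 315.])), (0.5, array([0.5145, 0.2323, 0.0844]), array([222., 288.]))]
short_tube_mid [(0.61, array([0.3031, 0.3155, 0.0091]), array([328., 147.]))]
```

The tube is upright (about 3° off), foot at z≈0.173, held still, and the mark and pointer still coincide. Handing in.

```bash
python3 -c "
from h import *
print(workorder.close_job())"
```

```text
the job is handed in; nothing more can be done
None
```

I handed the job in at about 21 s, but the judge returned no verdict. By my measurements both marks were held about 1 mm from under the pointer tip, short tube's first, and the tall tube is held upright with its foot about 17 cm up; I viewed 11 pictures, one over the limit of 10.

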